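Fetch the steel offcut and the rubber packer from between the stock blocks

ROBOT

A 6-joint arm with a two-finger parallel gripper is mounted at the origin on a cart in front of the work surface, level with it; the furniture and walls round the work are solid. World frame = base frame: x ahead of the robot, y to its left, z up, the work surface at z = 0. Lengths are in m, angles in rad, forces in N, time in s.
With the tool pointing down it reaches from about 0.25 to 0.775 m from the base axis. Payload 4 kg.
Tool frame: the origin (TCP) lies at the very end of the fingers, on their centre line; the grasp point (between the pads) lies 19 mm behind it; z points along the fingers, y is the direction in which the jaws open and shut (so a half turn about z gives the same grasp; the last joint's range is limited). The gripper opens to 85 mm and grips with 20 to 120 N. Pads are 22 mm wide; open, the fingers measure 114 mm over their backs; the gripper's body (76 mm by 85 mm) begins 54 mm behind the grasp point. The pads swing forward as they close: fully open they stand 13 mm farther back than shut.
Start: joints at [-1.398, 0.087, 1.371, -0, 1.684, -0.103], TCP at [0.15, -0.529, 0.231] pointing down, gripper open.
Joint ranges: [-3.1, 3.1], [-0.76, 2.03], [0.27, 2.55], [-1.08, 4.22], [0.17, 2.65], [-2.57, 2.57]. Speed limits (rad/s): [2.79, 2.79, 3.14, 3.14, 3.14, 3.14].

INTERFACE

Orientations are given as a unit quaternion [w, x, y, z].
In Python, from workcell import bot, cams, workorder, spot_in, trace gives the robot as it stands.
- The arm moves only by the tool move_arm, never from a script. Its argument "plan" is one flat list of numbers, 5 for each row, row after row: the shift along the world's x, y, z in mm, then the turn about the world's z in degrees, then the closure, from 0 (fully open) to 1 (shut). In form: [dx, dy, dz, roll, jaw, dx, dy, dz, roll, jaw, ...]. A call has 1 to 5 rows; each row shifts and turns the commanded pose from where the row before left it; what a row does not reach is not made up. A row lasts 1/12 s, in which the tool goes at most 41.7 mm and 7.16 degrees, less where a joint would pass 70% of its speed; a pose out of reach is approached as far as the arm can. A call with a gripper value outside its range is refused whole. The fingers move at their own pace and stop on an object; "squeeze" is the grip in N (left out, the last holds). Time passes only in rows, so rows that do not move let the fingers close. It gives the time, the measured TCP pose, the force and the opening at its end, in the units of the state.
- bot.sense(): the state, without advancing time (a new reading comes with each control period).
- cams.snapshot(name): name is "scene" or "top" or "wrist"; returns (picture, depth): 400x640x3 uint8, red, green, blue; 400x640 float32, m along the optical axis (not along the pixel's ray), 0 where there is no reading.
- cams.camera_params(name): a dict with "camera_matrix" (3x3 intrinsics, pixels), "k1" (the pictures are not rectified: a ray, as slopes to the right and down, at radius r is drawn at 1 + k1 r^2 times it, then the intrinsics apply), "extrinsics" (4x4, takes a point from camera to world coordinates); the wrist camera has in their place "mount" (4x4, takes a point from camera to tool coordinates, whose origin is the TCP and whose axes are the flange's). Camera axes: x right, y up, looking along -z (the intrinsics and any distortion apply to the point x, -y, -z); pixel columns grow to the right and rows downward; lengths in m; the calibration is good to about 2 mm. A picture is of the moment at which its call begins: read the wrist's pose just before it. camera_params takes no time and is no camera call.
- workorder.hand_in(): hands the job in, once; it reports no verdict.
Trained networks look in the newest picture that a camera, given by its name, has taken for a name from the list of things; names that differ only in an ending like _2 or _b are one class to them, and where a whole thing is asked for, a point or a joint stands for the part that bears it (a point fixed in the world has none). Each returns a list of dicts, best first, with "score" (0 to 1); they miss things now and then, are a little off and sometimes report something else, mostly with a low value. They report only what shows in the picture. A call takes as long as a camera call.
- spot_in(query, camera): "point" ([x, y, z] in m, in world coordinates, good to about 4 mm: the middle of the surface that is visible of it).
- trace(query, camera): "mask" (400x640 bool, what is visible of it).
The state is a dict: "time": time; "q": joint angles; "dq": joint speeds; "joint_efforts": joint torques, N m; "ee_pos": TCP position; "orientation": TCP orientation; "force": force on the tool from outside, world axes, zero at the start; "torque": the same for the moment, N m; "grip_width": opening from 0.0 (shut) to 1.0 (fully open).
Only numpy, scipy, OpenCV 4.12 (cv2) and the standard library are available. Lean on these libraries where they do the work, as an engineer would, in place of code of your own. Each camera call takes 0.05 s, during which the arm holds its last target.

TASK

The steel offcut and the little rubber block lie in the plywood stock tray, hemmed in between the pine block and the aluminium channel. First move the pine block and the channel out of the way onto the black mat, standing upright as they do now; then lay the offcut flat in the long cradle and the rubber block flat in the short cradle. Finally put the pine block and the channel back upright in the tray, each exactly where it stood at the start, lined up with the tray as before.

Things in the scene. Friction and masses are not known exactly. Their poses are not given: they have to be found in the camera images.
- pine_block: plain pine block, 60 mm wide (its x) by 150 mm long (its y) by 45 mm high, about 0.2 kg, loose; origin at the centre of its underside. It stands in the tray on one or the other side of the small parts, its length along the tray's x. Grip it across its 60 mm width, by the upper 20 mm while the small parts lie beside it.
- channel: offcut of bright aluminium U-channel, open side up: 60 mm wide (its x) by 120 mm long (its y) by 45 mm high, walls and web 6 mm, about 0.22 kg, loose; origin at the centre of its underside. It stands in the tray on the side opposite the pine block, its length along the tray's x. Grip it across the outside, 60 mm, by the upper 20 mm while the small parts lie beside it.
- steel_offcut: solid bright steel bar offcut, 20 mm wide (its x) by 85 mm long (its y) by 12 mm high, loose; origin at the centre of its underside. It lies on the tray floor along the tray's x in the 38 mm gap between the two blocks, with about 9 mm free on either side.
- rubber_block: small black rubber block, 22 mm wide (its x) by 30 mm long (its y) by 20 mm high, loose; origin at the centre of its underside. It lies on the tray floor in the same gap, in line with the steel offcut on the robot's side of it.
- rack: stock tray: shallow open plywood tray fixed to the worktop, 180 mm (its x) by 190 mm (its y), rim 14 mm high and 5 mm thick; origin at the centre of its underside, x pointing away from the robot. The floor inside is 5 mm above the origin. At the start the middles of the pine block and of the channel stand at about y = +49 mm and y = -49 mm of the tray (which is which varies), both within 4 mm of x = 0.
- mat: plain black rubber mat fixed to the worktop, 180 mm (its x) by 200 mm (its y), 4 mm thick; origin at the centre of its underside, x pointing away from the robot. The side area: both blocks fit on it side by side with their lengths along its x, at y = +48 and -48 mm.
- long_cradle: plywood plate with the long recess, fixed: plate 78 mm (its x) by 143 mm (its y), 10 mm thick, with an open recess 42 mm (x) by 107 mm (y) in its middle framed by steel strips 8 mm wide and 4 mm high; origin at the centre of the plate's underside, recess floor 10 mm above it. The offcut lies in it with its length along the recess.
- short_cradle: plywood plate with the short recess, fixed, on the robot's side of the long cradle: plate 78 mm (its x) by 86 mm (its y), 10 mm thick, with an open recess 42 mm (x) by 50 mm (y) in its middle framed by steel strips 8 mm wide and 4 mm high; origin at the centre of the plate's underside, recess floor 10 mm above it. The rubber block lies in it with its 30 mm length along the 50 mm of the recess.

How it is judged:
On the way, in this order (a step that is already met when the one before it is completed fails the run):
1. the pine block and the channel both stand upright on the black mat, released, while the offcut and the rubber block still lie in the tray (x of pine_block in the frame of mat between -0.075 and 0.075 m and y of pine_block in the frame of mat between -0.085 and 0.085 m and z of pine_block in the frame of mat between 0 and 0.01 m and angle between each of pine_block, channel's own z axis and vertical below 0.1 rad and x of channel in the frame of mat between -0.075 and 0.075 m and y of channel in the frame of mat between -0.085 and 0.085 m and z of channel in the frame of mat between 0 and 0.01 m and linear speed of each of pine_block, channel below 0.03 m/s and contact force between the fingers and pine_block below 0.2 N and contact force between the fingers and channel below 0.2 N and distance of each of steel_offcut, rubber_block from where it was at the start of the episode below 0.03 m), for 0.2 s.
2. the offcut lies in the long cradle and the rubber block in the short one, while both blocks still stand on the mat (x of pine_block in the frame of mat between -0.075 and 0.075 m and y of pine_block in the frame of mat between -0.085 and 0.085 m and z of pine_block in the frame of mat between 0 and 0.01 m and angle between each of pine_block, channel, steel_offcut, rubber_block's own z axis and vertical below 0.1 rad and x of channel in the frame of mat between -0.075 and 0.075 m and y of channel in the frame of mat between -0.085 and 0.085 m and z of channel in the frame of mat between 0 and 0.01 m and x of steel_offcut in the frame of long_cradle between -0.013 and 0.013 m and y of steel_offcut in the frame of long_cradle between -0.013 and 0.013 m and z of steel_offcut in the frame of long_cradle between 0.007 and 0.0125 m and angle between the y axis of steel_offcut and the y axis of long_cradle, either way round below 0.3 rad and x of rubber_block in the frame of short_cradle between -0.013 and 0.013 m and y of rubber_block in the frame of short_cradle between -0.013 and 0.013 m and z of rubber_block in the frame of short_cradle between 0.007 and 0.0125 m), for 0.2 s.
At the end, for the whole second after the job is handed in: Offcut flat in the long recess (13 mm each way, 0.3 rad) and rubber block flat in the short recess (13 mm each way); pine block and channel upright in the tray, each within 13 mm of its own starting place and 0.15 rad of the tray's x direction; all at rest (x of steel_offcut in the frame of long_cradle between -0.013 and 0.013 m and y of steel_offcut in the frame of long_cradle between -0.013 and 0.013 m and z of steel_offcut in the frame of long_cradle between 0.007 and 0.0125 m and angle between the y axis of steel_offcut and the y axis of long_cradle, either way round below 0.3 rad and angle between each of steel_offcut, rubber_block, pine_block, channel's own z axis and vertical below 0.1 rad and x of rubber_block in the frame of short_cradle between -0.013 and 0.013 m and y of rubber_block in the frame of short_cradle between -0.013 and 0.013 m and z of rubber_block in the frame of short_cradle between 0.007 and 0.0125 m and distance of each of pine_block, channel from where it was at the start of the episode below 0.013 m and angle between the y axis of each of pine_block, channel and the x axis of rack, either way round below 0.15 rad and linear speed of each of pine_block, channel, steel_offcut, rubber_block below 0.02 m/s); the robot touches nothing.
It also fails if it takes over 144 s, if anything falls off the work surface, if the arm or the gripper's body presses on something with over 40 N, if the wrist force passes 120 N, or if a joint passes its speed limit or range.

## Working session

There is one attempt and no reset: what is moved stays moved. The work goes in short steps, Python scripts to look and compute and a tool call to move; the robot and the scene stay as the last step left them, time stands still between calls to the robot, and variables do not carry over. Pictures are saved under pics/ and viewed, and the job is handed in when it is done.

Besides the shell and the picture viewer there is one more tool, called after "Request:" as name(argument=value, ...), one argument or row to a line, values as JSON. move_arm: Moves the arm, as the interface text tells. Its arguments: {"type":"object","properties":{"plan":{"type":"array","items":{"type":"number"}},"squeeze":{"type":"number"}},"required":["plan"]}

```bash
ls; mkdir -p pics; python3 - <<'E'
from workcell import bot,cams,workorder,spot_in,trace
import cv2,numpy as np
print(bot.sense())
for n in ["top","scene","wrist"]:
    p,d=cams.snapshot(n); cv2.imwrite(f"pics/{n}0.png",p[:,:,::-1]); print(n,cams.camera_params(n))
    if n=="wrist":continue
    for o in ["pine_block","channel","steel_offcut","rubber_block","rack","mat","long_cradle","short_cradle"]:
        print(o,[(np.round(r["point"],3).tolist(),round(r["score"],2)) for r in spot_in(o,n)][:3])
E
```

```text
pics
{'time': 0.0, 'q': array([-1.39809927e+00,  8.79967136e-02,  1.37228816e+00,  1.81323506e-05,
        1.68359137e+00, -1.03126725e-01]), 'dq': array([-1.56941407e-03,  2.09220878e-03,  8.26393505e-06,  5.69721077e-04,
       -1.07004933e-03, -5.53160466e-04]), 'joint_efforts': array([ 7.09579672e-04, -3.51857615e+01, -3.13271177e+01, -1.07425030e-04,
        1.04732430e-02,  3.55258607e-06]), 'ee_pos': array([ 0.14968721, -0.52871733,  0.23009913]), 'orientation': array([-1.14141667e-03,  9.90504434e-01,  1.37476046e-01, -3.07052163e-05]), 'force': array([ 0.20921041, -0.5220779 , -0.10824593]), 'torque': array([-0.04633222, -0.00530479,  0.01206326]), 'grip_width': 1.0013309001617126}
top {'camera_matrix': array([[437.80903676,   0.        , 323.95420555],
       [  0.        , 437.80903676, 192.20290269],
       [  0.        ,   0.        ,   1.        ]]), 'k1': -0.10266496458898255, 'extrinsics': array([[-0.00266724,  0.99759834, -0.06921306,  0.44117765],
       [-0.99991184, -0.00176031,  0.01316112,  0.00972985],
       [ 0.01300768,  0.06924206,  0.99751508,  1.08483059]
[... 976 characters left out ...]
9, 0.006], 0.98)]
mat [([0.537, -0.009, 0.005], 0.56)]
long_cradle [([0.524, 0.284, 0.009], 0.64)]
short_cradle [([0.434, 0.316, 0.014], 0.94)]
wrist {'camera_matrix': array([[321.50813912,   0.        , 317.67160084],
       [  0.        , 321.50813912, 197.85596991],
       [  0.        ,   0.        ,   1.        ]]), 'k1': -0.0088431746298872, 'mount': array([[-7.26381165e-04,  9.65275872e-01,  2.61231628e-01,
         6.50628044e-02],
       [ 9.99999473e-01,  8.90765998e-04, -5.10865182e-04,
        -1.46286042e-03],
       [-7.25822086e-04,  2.61231119e-01, -9.65276010e-01,
        -1.43271212e-01],
       [ 0.00000000e+00,  0.00000000e+00,  0.00000000e+00,
         1.00000000e+00]])}
```

View pics/top0.png

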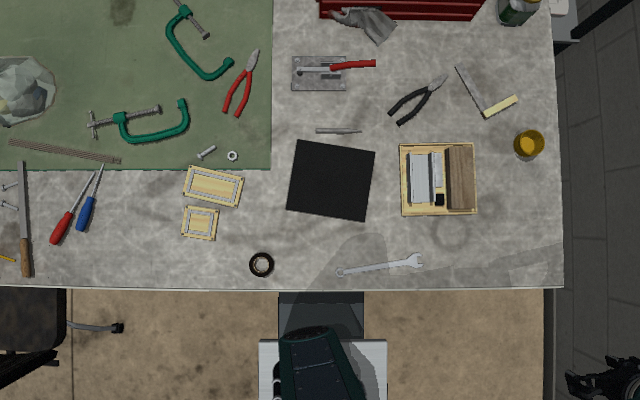

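View pics/scene0.png

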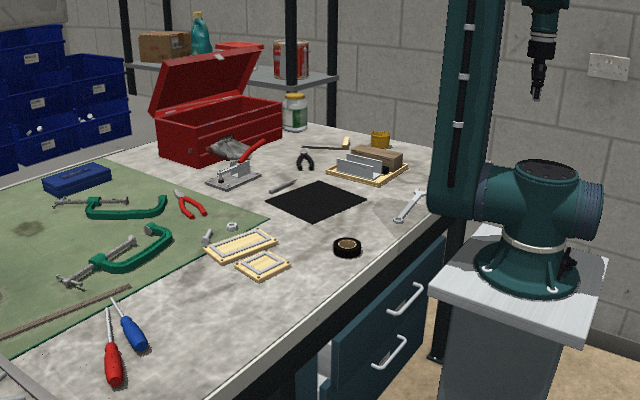

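View pics/wrist0.png

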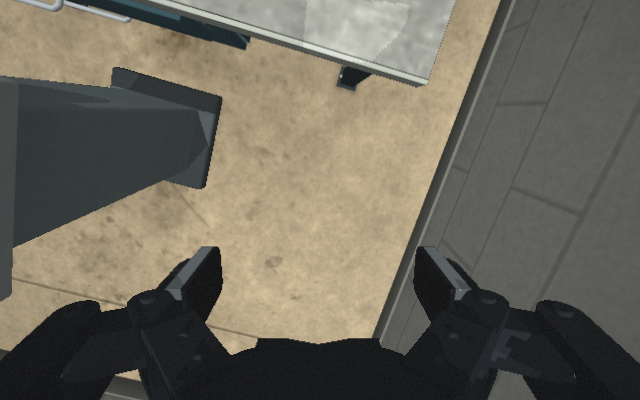

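The top view shows the tray at about (438,180), with the channel at x≈425, the pine at x≈462, and the steel and rubber between them. The mat is at (331,180) and turned, and the cradles are at (212,186) and (200,222). Next I'll measure them from the depth.

```bash
cat > h.py <<'E'
from workcell import bot,cams,workorder,spot_in,trace
import cv2,numpy as np
from scipy.spatial.transform import Rotation as R
def T_of(n):
    c=cams.camera_params(n)
    if n!="wrist": return c,c["extrinsics"]
    s=bot.sense(); T=np.eye(4); q=s["orientation"]; T[:3,:3]=R.from_quat([q[1],q[2],q[3],q[0]]).as_matrix(); T[:3,3]=s["ee_pos"]
    return c,T@c["mount"]
def cloud(n,save=None):
    c,T=T_of(n); p,d=cams.snapshot(n)
    if save: cv2.imwrite(save,p[:,:,::-1])
    K=c["camera_matrix"]; h,w=d.shape
    u,v=np.meshgrid(np.arange(w),np.arange(h))
    pts=np.stack([u,v],-1).reshape(-1,1,2).astype(np.float64)
    s=cv2.undistortPoints(pts,K,np.array([c["k1"],0,0,0,0.])).reshape(h,w,2)
    X=np.stack([s[...,0]*d,-s[...,1]*d,-d],-1)
    W=X@T[:3,:3].T+T[:3,3]; W[d==0]=np.nan
    return p,d,W
def rect(P):
    (c,sz,a)=cv2.minAreaRect((P[:,:2]*1000).astype(np.float32))
    return np.round(c,1),np.round(sz,1),round(a,1)
E
python3 - <<'E'
from h import *
for n in ["top","scene"]:
    p,d,W=cloud(n)
    m0=np.isfinite(W[...,2])
    for o in ["pine_block","channel","steel_offcut","rubber_block","rack","mat","long_cradle","short_cradle"]:
        r=trace(o,n)
        if not r: print(n,o,None);continue
        m=r[0]["mask"]&m0; P=W[m]
        print(n,o,round(r[0]["score"],2),m.sum(),"z pct",np.round(np.percentile(P[:,2]*1000,[5,50,95]),1),*rect(P))
        if o in("pine_block","channel"):
            Q=P[P[:,2]>0.04]; 
            if len(Q):print("   top",len(Q),*rect(Q), np.median(Q[:,2]))
p,d,W=cloud("top")
B=(W[...,0]>.38)&(W[...,0]<.72)&(W[...,1]<-.15)&(W[...,1]>-.45)
cv2.imwrite("pics/crop.png",cv2.resize(p[120:240,280:500,::-1],None,fx=3.6,fy=3.6,interpolation=cv2.INTER_CUBIC))
z=W[...,2];print(np.nanmedian(z[B&(abs(z)<.03)]))
E
```

```text
top pine_block 0.84 1814 z pct [18.7 48.8 52.2] [ 548.4 -347.3] [151.2  84.3] 0.4
   top 1556 [ 548.7 -336.8] [149.   62.7] 0.6 0.04915786214622242
top channel 0.93 1408 z pct [ 7.5 12.1 50.1] [ 551.1 -243.7] [122.   71.3] 0.8
   top 328 [ 550.8 -239.5] [120.7  62.4] 1.7 0.04808843030905763
top steel_offcut 0.58 248 z pct [12.9 16.1 19.4] [ 570.8 -290.1] [31.  83.5] 85.2
top rubber_block 0.64 113 z pct [14.5 23.5 27.5] [ 495.5 -286.6] [29.4 33.6] 3.4
top rack 0.75 1872 z pct [ 0.7  5.3 15.4] [ 552.4 -287.6] [188.1 193.9] 2.4
top mat 0.86 5623 z pct [-0.2  3.1  6.3] [546. -19.] [200.8 180.2] 80.5
top long_cradle 0.62 1836 z pct [ 5.2  9.6 14.5] [532.3 273.4] [148.9  82.2] 77.0
top short_cradle 0.92 1062 z pct [ 5.7  9.9 14.8] [441.6 303.8] [85.5 76.1] 81.3
scene pine_block 0.66 606 z pct [20.  46.7 50.7] [ 544.6 -310.6] [151.9 102.3] 3.3
   top 407 [ 546.9 -312.8] [ 97.6 153.2] 88.4 0.04865303635369389
scene channel 0.7 807 z pct [11.1 32.8 48.7] [ 568.2 -240.4] [ 89.1 171.2] 76.4
   top 246 [ 548.2 -233.5] [119.1  66.4] 0.5 0.04522454454305866
scene steel_offcut None
scene rubber_block None
scene rack 0.74 541 z pct [-0.2  6.5 13.6] [ 562.3 -303.1] [210.1 238.2] 1.8
scene mat 0.63 2355 z pct [1.  3.2 5.1] [551.  -21.7] [213.8 196.9] 81.5
scene long_cradle 0.89 1412 z pct [ 3.3 10.  14.6] [535.5 269.9] [153.2  97.8] 78.6
scene short_cradle 0.89 1097 z pct [ 2.5 10.1 14.7] [446.1 298.8] [101.2  96.3] 80.6
-0.00019550356057074225
```

View pics/crop.png

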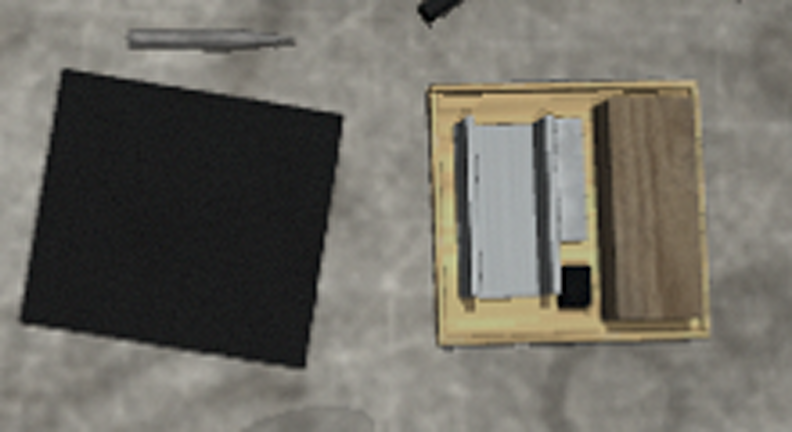

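The tray yaw is about +2° and the mat yaw about −9.5°. I'll go over the tray first.

Request:
move_arm(
  plan=[34,20,0,-1.2,0,34,20,0,-1.2,0,34,20,0,-1.2,0,34,20,0,-1.2,0,34,20,0,-1.2,0],
)

```text
time: 2.32
ee_pos: [0.321, -0.4282, 0.2315]
orientation: [0.0, 0.996, 0.085, 0.0]
force: [0.6, -0.6, -1.1]
grip_width: 1.003
```

Request:
move_arm(
  plan=[34,20,0,-1.2,0,34,20,0,-1.2,0,34,20,0,-1.2,0,34,20,0,-1.2,0,34,20,0,-1.2,0],
)

```text
time: 2.73
ee_pos: [0.4913, -0.3279, 0.2315]
orientation: [0.0, 0.999, 0.033, 0.0]
force: [0.4, 0.3, 0.1]
grip_width: 1.004
```

Request:
move_arm(
  plan=[0,22,0,-1.2,0,0,20,0,-0.6,0,0,0,0,0,0],
)

```text
time: 2.98
ee_pos: [0.4908, -0.2836, 0.2313]
orientation: [-0.001, 1.0, 0.02, -0.0]
force: [0.7, -0.0, 0.8]
grip_width: 0.997
```

```bash
python3 - <<'E'
from h import *
s=bot.sense();print(s["ee_pos"],s["orientation"],s["force"])
p,d,W=cloud("wrist","pics/w1.png"); m0=np.isfinite(W[...,2])
for o in ["pine_block","channel","steel_offcut","rubber_block","rack"]:
    r=trace(o,"wrist")
    if not r: print(o,None);continue
    m=r[0]["mask"]&m0; P=W[m]
    print(o,round(r[0]["score"],2),m.sum(),"z",np.round(np.percentile(P[:,2]*1000,[5,50,95]),1),*rect(P))
    if o in("pine_block","channel"):
        Q=P[P[:,2]>0.045]; print("   top",len(Q),*rect(Q), np.median(Q[:,2]))
E
```

```text
[ 0.49076879 -0.28364144  0.23132371] [-1.00466980e-03  9.99805721e-01  1.96852802e-02 -2.62722311e-05] [ 0.6547297  -0.01719961  0.76907199]
pine_block 0.81 9949 z [48.9 50.6 52. ] [ 549.9 -335.9] [149.5  60.3] 1.1
   top 9567 [ 549.9 -335.9] [149.5  60.3] 1.1 0.050680666233350435
channel 0.72 7238 z [10.5 12.2 51.1] [ 551.6 -237.8] [122.7  60.2] 1.2
   top 1637 [ 551.4 -237.8] [119.3  60.2] 1.2 0.05045842152760438
steel_offcut 0.74 1615 z [15.7 17.6 18.9] [ 574.1 -286.2] [86.1 22. ] 0.8
rubber_block 0.77 534 z [22.4 25.3 26.7] [ 498.8 -287.7] [30.4 21.9] 2.1
rack 0.97 10274 z [ 4.5  6.3 15.3] [ 551.2 -286.9] [187.4 198.4] 1.6
```

View pics/w1.png

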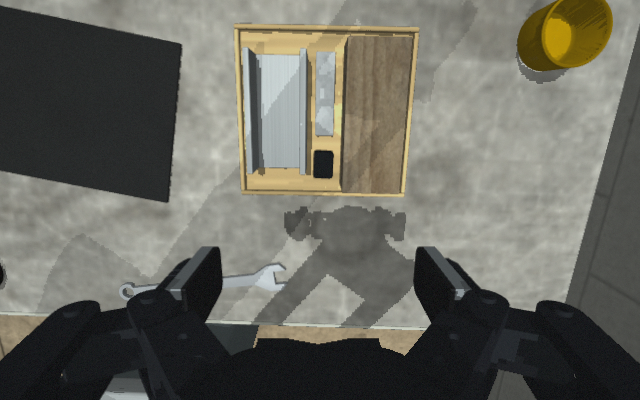

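The wrist view shows the tray's contents cleanly: pine (550,−336), channel (551.5,−238), steel (574,−286) and rubber (499,−288), in mm. I'll take the channel first.

Request:
move_arm(
  plan=[30,23,0,-0.5,0.1,30.7,22.8,0,-0.5,0.1,0,0,-40,0,0.1,0,0,-40,0,0.1,0,0,-40,0,0.1],
  squeeze=40,
)

```text
time: 3.7
ee_pos: [0.5514, -0.2422, 0.111]
orientation: [0.001, 1.0, 0.009, 0.001]
force: [1.2, -0.3, -0.0]
grip_width: 0.899
```

Request:
move_arm(
  plan=[0,0,-35,0,0.1,0,0,-25,0,0.1,0,0,-10,0,0.1,0,0,-8,0,0.1,0,0,0,0,0.1],
)

```text
time: 4.12
ee_pos: [0.55, -0.2419, 0.0325]
orientation: [-0.0, 1.0, 0.008, -0.001]
force: [-0.1, -0.3, -0.1]
grip_width: 0.902
```

```bash
python3 - <<'E'
from h import *
s=bot.sense();print(s["ee_pos"],s["orientation"],s["force"],s["grip_width"])
p,d,W=cloud("wrist","pics/w2.png")
E
```

```text
[ 0.54999376 -0.24188609  0.03245622] [-3.13453760e-04  9.99965468e-01  8.27627680e-03 -6.83734569e-04] [-0.06935219 -0.34890129 -0.08962484] 0.9024451091338188
```

View pics/w2.png

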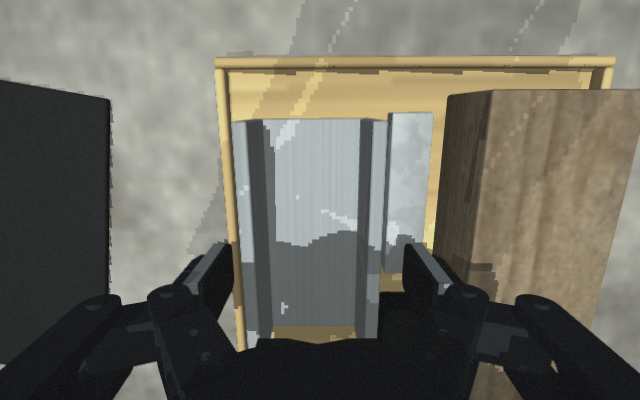

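The fingers straddle the channel. I'm 4 mm short in y, so I'll correct that, lower a little and close.

Request:
move_arm(
  plan=[1,4,-4,0,0.1,0,0,0,0,0.1,0,0,0,0,1,0,0,0,0,1,0,0,0,0,1],
)

```text
time: 4.58
ee_pos: [0.5525, -0.2379, 0.0312]
orientation: [0.001, 1.0, 0.009, 0.001]
force: [-0.1, 0.8, 4.0]
grip_width: 0.69
```

Request:
move_arm(
  plan=[0,0,0,0,1,0,0,0,0,1,0,0,0,0,1,0,0,0,0,1],
)

```text
time: 4.92
ee_pos: [0.5526, -0.2379, 0.0312]
orientation: [0.001, 1.0, 0.009, 0.001]
force: [-0.2, 0.1, 6.3]
grip_width: 0.688
```

Request:
move_arm(
  plan=[0,0,6,0,1,0,0,12,0,1,0,0,25,0,1,0,0,25,0,1,0,0,0,0,1],
)

```text
time: 5.33
ee_pos: [0.5543, -0.239, 0.1036]
orientation: [0.003, 1.0, 0.009, 0.005]
force: [0.8, -0.4, -1.1]
grip_width: 0.686
```

```bash
python3 - <<'E'
from h import *
s=bot.sense();print(s["ee_pos"],s["orientation"],s["force"],s["grip_width"])
p,d,W=cloud("wrist","pics/w3.png")
E
```

```text
[ 0.55432538 -0.23896304  0.10356989] [0.00254906 0.99994847 0.00873436 0.00450161] [ 0.8453897  -0.40006263 -1.14141565] 0.6859243521122059
```

View pics/w3.png

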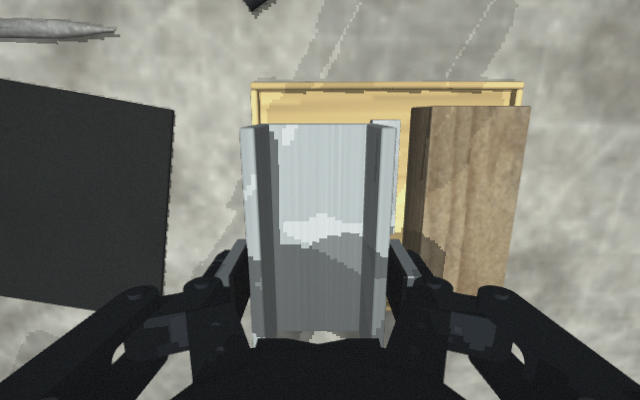

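Request:
move_arm(
  plan=[0,38,5,-1.5,1,0,38,5,-1.5,1,0,38,0,-1.5,1,0,38,0,-1.5,1,0,38,0,-1.5,1],
)

```text
time: 5.8
ee_pos: [0.5498, -0.0456, 0.1051]
orientation: [-0.0, 0.998, -0.058, -0.002]
force: [0.3, 0.0, -2.6]
grip_width: 0.689
```

Request:
move_arm(
  plan=[0,38,0,-1.5,1,0,38,0,-1.5,1,0,0,0,0,1],
)

```text
time: 6.05
ee_pos: [0.5494, 0.0358, 0.105]
orientation: [-0.003, 0.997, -0.08, -0.002]
force: [0.1, -0.1, -4.4]
grip_width: 0.695
```

```bash
python3 - <<'E'
from h import *
s=bot.sense();print(s["ee_pos"],s["orientation"],s["force"],s["grip_width"])
p,d,W=cloud("wrist","pics/w4.png")
p,d,W=cloud("top")
for o in ["mat"]:
    r=trace(o,"top")
    m=r[0]["mask"]; print(rect(W[m&np.isfinite(W[...,2])]))
E
```

```text
[0.54941352 0.03579023 0.10503366] [-0.00250966  0.99682137 -0.07959328 -0.00240142] [ 0.05927646 -0.08178385 -4.43505799] 0.6948598175380357
(array([545.8, -19.7]), array([199.5, 180.2]), 80.4)
```

View pics/w4.png

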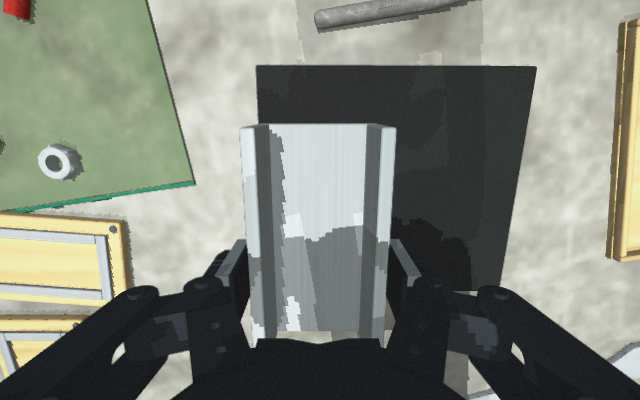

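Request:
move_arm(
  plan=[4,-8,0,0,1,0,0,-30,0,1,0,0,-25,0,1,0,0,-10,0,1,0,0,0,0,1],
)

```text
time: 6.62
ee_pos: [0.5526, 0.0189, 0.0382]
orientation: [0.0, 0.996, -0.084, -0.004]
force: [-0.6, -0.3, -2.8]
grip_width: 0.692
```

Request:
move_arm(
  plan=[0,0,-4,0,1,0,0,0,0,1],
)

```text
time: 6.78
ee_pos: [0.5564, 0.0197, 0.0391]
orientation: [0.0, 0.997, -0.083, 0.001]
force: [-0.0, -0.2, -2.9]
grip_width: 0.69
```

Request:
move_arm(
  plan=[0,8,0,0,1,0,0,0,0,1,0,0,0,0,1,0,0,0,0,1],
)

```text
time: 7.12
ee_pos: [0.556, 0.0289, 0.0393]
orientation: [0.0, 0.997, -0.082, 0.001]
force: [0.4, -0.5, -2.9]
grip_width: 0.692
```

Request:
move_arm(
  plan=[0,0,-3,0,1,0,0,0,0,1,0,0,0,0,1],
)

```text
time: 7.37
ee_pos: [0.5552, 0.0286, 0.035]
orientation: [0.0, 0.997, -0.083, -0.0]
force: [-0.7, -0.5, -2.9]
grip_width: 0.694
```

Request:
move_arm(
  plan=[0,0,-3,0,1,0,0,0,0,1,0,0,-1.5,0,1,0,0,0,0,1],
)

```text
time: 7.7
ee_pos: [0.5553, 0.0285, 0.0304]
orientation: [0.0, 0.997, -0.083, -0.0]
force: [-0.3, 0.0, -2.6]
grip_width: 0.692
```

Request:
move_arm(
  plan=[0,0,-1,0,1,0,0,0,0,1],
)

```text
time: 7.87
ee_pos: [0.5556, 0.0285, 0.0302]
orientation: [0.0, 0.997, -0.083, 0.0]
force: [-1.7, 0.3, -0.3]
grip_width: 0.693
```

It's in contact with the mat. I'll release and lift.

Request:
move_arm(
  plan=[0,0,0,0,0.1,0,0,0,0,0.1,0,0,0,0,0.1,0,0,5,0,0.1,0,0,20,0,0.1],
)

```text
time: 8.28
ee_pos: [0.5529, 0.0287, 0.0519]
orientation: [0.0, 0.997, -0.083, -0.004]
force: [-0.3, -0.4, -0.7]
grip_width: 0.9
```

Request:
move_arm(
  plan=[0,0,40,0,0.1,0,0,40,0,0.1,0,0,40,0,0.1,-20,0,40,0,0.1,-20,0,0,0,0.1],
)

```text
time: 8.7
ee_pos: [0.5211, 0.0283, 0.2228]
orientation: [-0.0, 0.997, -0.083, 0.009]
force: [0.5, -1.0, 1.5]
grip_width: 0.9
```

```bash
python3 - <<'E'
from h import *
s=bot.sense();print(s["ee_pos"],s["orientation"],s["force"],s["grip_width"])
p,d,W=cloud("wrist","pics/w5.png"); m0=np.isfinite(W[...,2])
for o in ["channel"]:
    r=trace(o,"wrist")
    if not r: print(o,None);continue
    m=r[0]["mask"]&m0; P=W[m]
    print(o,round(r[0]["score"],2),m.sum(),"z",np.round(np.percentile(P[:,2]*1000,[5,50,95]),1),*rect(P))
    Q=P[P[:,2]>0.043]; print("   top",len(Q),*rect(Q), np.median(Q[:,2]))
E
```

```text
[0.52110118 0.02830235 0.22278219] [-2.08351295e-04  9.96527215e-01 -8.27613241e-02  9.16679924e-03] [ 0.54276195 -0.98339972  1.4788595 ] 0.8995288452935606
channel 0.75 6861 z [ 9.4 10.9 50. ] [554.8  32.5] [ 65.5 123.9] 80.5
   top 1512 [554.6  29.7] [ 59.9 118.8] 80.5 0.04938027514796681
```

View pics/w5.png

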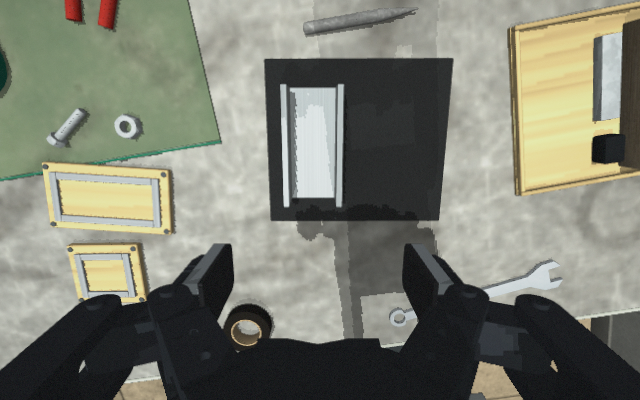

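The channel is on the mat at about (555,30), yaw −9.5°. Now the pine block.

Request:
move_arm(
  plan=[3,-36,0,1.1,0.1,3,-36,0,1.1,0.1,3,-36,0,1.1,0.1,3,-36,0,1.1,0.1,3,-36,0,1.1,0.1],
)

```text
time: 9.22
ee_pos: [0.5319, -0.153, 0.2109]
orientation: [-0.0, 0.999, -0.034, -0.001]
force: [0.6, 0.7, 1.5]
grip_width: 0.9
```

Request:
move_arm(
  plan=[3,-36,0,1.1,0.1,3,-36,0,1.1,0.1,3,-36,0,1.1,0.1,3,-36,0,1.1,0.1,2,-36,0,0.8,0.1],
)

```text
time: 9.63
ee_pos: [0.5459, -0.3333, 0.2104]
orientation: [-0.001, 1.0, 0.011, -0.001]
force: [0.9, -0.4, 1.6]
grip_width: 0.897
```

Request:
move_arm(
  plan=[0,0,-40,0,0.1,0,0,-40,0,0.1,0,0,-30,0,0.1,0,0,0,0,0.1,0,0,0,0,0.1],
)

```text
time: 10.05
ee_pos: [0.5444, -0.3305, 0.0985]
orientation: [-0.002, 1.0, 0.01, -0.003]
force: [-1.0, -0.4, 0.5]
grip_width: 0.898
```

Request:
move_arm(
  plan=[5.6,-5.4,0,0,0.1,0,0,-30,0,0.1,0,0,-25,0,0.1,0,0,-8,0,0.1,0,0,0,0,0.1],
)

```text
time: 10.47
ee_pos: [0.5516, -0.3367, 0.0387]
orientation: [-0.0, 1.0, 0.011, -0.0]
force: [0.4, -0.1, -0.2]
grip_width: 0.898
```

Request:
move_arm(
  plan=[0,0,0,0,0.1,0,0,0,0,0.1],
)

```text
time: 10.63
ee_pos: [0.5532, -0.3381, 0.0424]
orientation: [0.002, 1.0, 0.011, 0.002]
force: [-0.6, 0.1, 0.6]
grip_width: 0.897
```

Request:
move_arm(
  plan=[-2,1,-8,0,0.1,0,0,0,0,0.1,0,0,0,0,0.1,0,0,0,0,0.1],
)

```text
time: 10.97
ee_pos: [0.5494, -0.3359, 0.0314]
orientation: [0.0, 1.0, 0.01, 0.0]
force: [-0.1, -1.6, 1.1]
grip_width: 0.897
```

Request:
move_arm(
  plan=[0,0,-2,0,0.1,0,0,0,0,1,0,0,0,0,1,0,0,0,0,1,0,0,0,0,1],
)

```text
time: 11.38
ee_pos: [0.5496, -0.336, 0.0293]
orientation: [0.0, 1.0, 0.01, 0.0]
force: [0.1, 0.0, 0.5]
grip_width: 0.693
```

Request:
move_arm(
  plan=[0,0,0,0,1,0,0,0,0,1,0,0,0,0,1],
)

```text
time: 11.63
ee_pos: [0.5496, -0.336, 0.0293]
orientation: [0.0, 1.0, 0.01, 0.0]
force: [0.1, 0.0, 2.0]
grip_width: 0.69
```

Request:
move_arm(
  plan=[0,0,6,0,1,0,0,12,0,1,0,0,25,0,1,0,0,30,0,1,0,0,10,0,1],
)

```text
time: 12.05
ee_pos: [0.5512, -0.337, 0.1177]
orientation: [0.002, 1.0, 0.011, 0.003]
force: [1.6, -0.9, -0.1]
grip_width: 0.691
```

Request:
move_arm(
  plan=[-2,38,0,-1.5,1,-2,38,0,-1.5,1,-2,38,0,-1.5,1,-2,38,0,-1.5,1,-2,38,0,-1.5,1],
)

```text
time: 12.47
ee_pos: [0.5387, -0.1441, 0.1119]
orientation: [-0.0, 0.998, -0.056, -0.0]
force: [0.6, 0.6, -1.8]
grip_width: 0.693
```

Request:
move_arm(
  plan=[-2,38,0,-1.5,1,-1,32,0,-1.5,1,0,5,0,0,1,0,0,0,0,1,0,0,0,0,1],
)

```text
time: 12.88
ee_pos: [0.5364, -0.0711, 0.1121]
orientation: [0.001, 0.997, -0.081, 0.0]
force: [0.4, -0.2, -3.2]
grip_width: 0.691
```

```bash
python3 - <<'E'
from h import *
s=bot.sense();print(s["ee_pos"],s["orientation"],s["force"],s["grip_width"])
p,d,W=cloud("wrist","pics/w6.png")
E
```

```text
[ 0.53643313 -0.0710695   0.11214195] [ 5.56383834e-04  9.96752837e-01 -8.05199686e-02  8.27629909e-05] [ 0.42815006 -0.23620072 -3.18242285] 0.6913482398451279
```

View pics/w6.png

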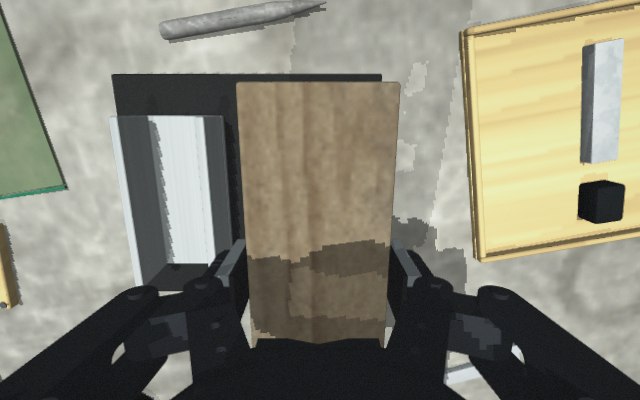

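The pine block is held over the free slot and clear of the channel, and the small parts are undisturbed in the tray. Lowering.

Request:
move_arm(
  plan=[1,3,-30,0,1,0,0,-25,0,1,0,0,-15,0,1,0,0,-5,0,1,0,0,0,0,1],
)

```text
time: 13.35
ee_pos: [0.5361, -0.069, 0.0352]
orientation: [-0.0, 0.997, -0.082, -0.002]
force: [0.1, -0.2, -1.5]
grip_width: 0.693
```

Request:
move_arm(
  plan=[0,0,0,0,1,0,0,0,0,1,0,0,0,0,1],
)

```text
time: 13.6
ee_pos: [0.5388, -0.0685, 0.039]
orientation: [0.0, 0.997, -0.081, 0.002]
force: [-0.6, 0.1, -2.1]
grip_width: 0.688
```

Request:
move_arm(
  plan=[0,2,-6,0,1,0,0,0,0,1,0,0,-2,0,1,0,0,0,0,1,0,0,0,0,1],
)

```text
time: 14.02
ee_pos: [0.5373, -0.0657, 0.0289]
orientation: [0.0, 0.997, -0.081, -0.0]
force: [-0.5, 0.1, -1.9]
grip_width: 0.693
```

Request:
move_arm(
  plan=[0,0,-1,0,1,0,0,0,0,1,0,0,0,0,1],
)

```text
time: 14.27
ee_pos: [0.5376, -0.0659, 0.0283]
orientation: [0.0, 0.997, -0.081, 0.0]
force: [-0.3, 0.8, -1.6]
grip_width: 0.693
```

Request:
move_arm(
  plan=[0,0,-0.6,0,1,0,0,0,0,1,0,0,0,0,0.1,0,0,0,0,0.1,0,0,0,0,0.1],
)

```text
time: 14.68
ee_pos: [0.5377, -0.0659, 0.0277]
orientation: [0.0, 0.997, -0.081, 0.0]
force: [0.3, -0.4, -0.0]
grip_width: 0.899
```

Request:
move_arm(
  plan=[0,0,5,0,0.1,0,0,20,0,0.1,0,0,40,0,0.1,0,0,40,0,0.1,0,0,40,0,0.1],
)

```text
time: 15.1
ee_pos: [0.5369, -0.0657, 0.174]
orientation: [-0.0, 0.997, -0.081, -0.0]
force: [0.7, 0.4, 0.7]
grip_width: 0.9
```

Request:
move_arm(
  plan=[-4,-36.7,5,1.75,0.1,-4,-36.7,5,1.75,0.1,-4,-36.7,5,1.75,0.1,-4,-36.7,5,1.75,0.1,-4,-36.7,5,1.75,0.1],
)

```text
time: 15.52
ee_pos: [0.5171, -0.2509, 0.1984]
orientation: [0.0, 1.0, -0.004, 0.0]
force: [0.3, -0.5, 1.0]
grip_width: 0.901
```

Request:
move_arm(
  plan=[-4,-36.7,5,1.75,0.1,0,0,0,0,0.1,0,0,0,0,0.1,0,0,0,0,0.1,0,0,0,0,0.1],
)

```text
time: 15.93
ee_pos: [0.5136, -0.2848, 0.2024]
orientation: [-0.0, 1.0, 0.011, -0.0]
force: [0.0, 0.4, -0.1]
grip_width: 0.902
```

```bash
python3 - <<'E'
from h import *
s=bot.sense();print(s["ee_pos"],s["orientation"],s["force"],s["grip_width"])
p,d,W=cloud("wrist","pics/w7.png"); m0=np.isfinite(W[...,2])
for o,zt in [("steel_offcut",.014),("rubber_block",.021)]:
    r=trace(o,"wrist")
    if not r: print(o,None);continue
    m=r[0]["mask"]&m0; P=W[m]
    Q=P[P[:,2]>zt]; print(o,round(r[0]["score"],2),*rect(P),"   top",len(Q),*rect(Q), np.median(Q[:,2]))
p,d,W=cloud("top","pics/t7.png"); m0=np.isfinite(W[...,2])
for o in ["pine_block","channel"]:
    r=trace(o,"top"); P=W[r[0]["mask"]&m0]; Q=P[P[:,2]>.042]
    print(o,rect(Q),np.median(Q[:,2]))
E
```

```text
[ 0.51358837 -0.2848152   0.20241097] [-3.18617473e-04  9.99938829e-01  1.10557498e-02 -8.29439114e-05] [ 0.01695987  0.44333669 -0.101022  ] 0.9021743922627165
steel_offcut 0.68 [ 571.1 -285.4] [86.6 20.6] 1.8    top 1742 [ 572.6 -286.1] [83.8 19.5] 1.7 0.01759437332405203
rubber_block 0.76 [ 496.1 -287.5] [36.  20.8] 1.5    top 583 [ 499.1 -287.4] [29.9 20.8] 1.6 0.025349711397876118
pine_block (array([537.2, -65.8]), array([ 60.3, 149.9]), 80.5) 0.04807529657230303
channel (array([552.5,  29.4]), array([ 59.5, 116.9]), 80.6) 0.0477829853547036
```

View pics/w7.png

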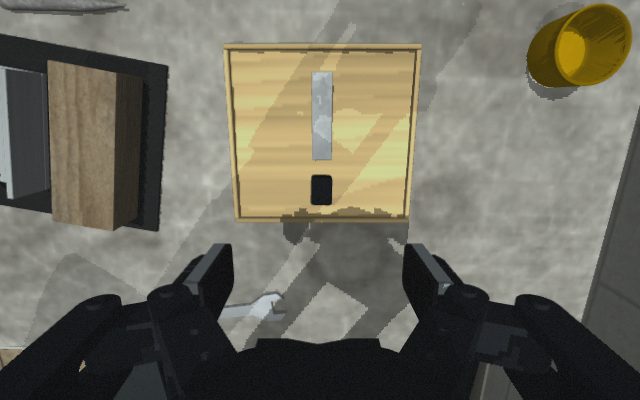

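View pics/t7.png

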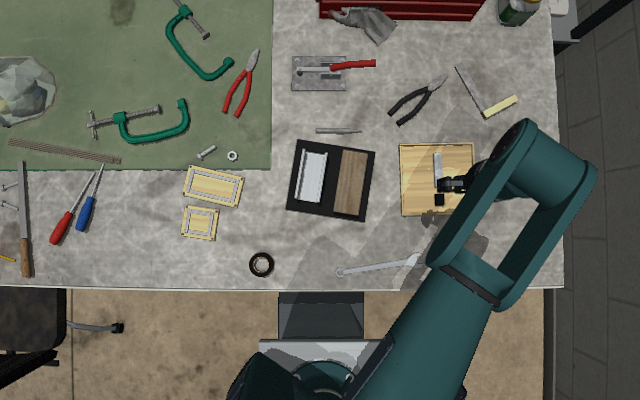

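Step 1's state is confirmed: both blocks are upright on the mat, at pine (537,−66) and channel (553,29), and the small parts are unmoved. Next I'll grasp the steel.

Request:
move_arm(
  plan=[30,-1.3,0,0,0.3,29.5,0,0,0,0.3,0,0,-40,0,0.3,0,0,-40,0,0.3,0,0,-40,0,0.3],
)

```text
time: 16.65
ee_pos: [0.5743, -0.2872, 0.0822]
orientation: [0.001, 1.0, 0.011, 0.001]
force: [0.4, 0.9, -0.8]
grip_width: 0.702
```

Request:
move_arm(
  plan=[0,0,-35,0,0.3,0,0,-15,0,0.3,0,0,0,0,0.3,0,0,0,0,0.3,0,0,0,0,0.3],
)

```text
time: 17.07
ee_pos: [0.5743, -0.288, 0.0348]
orientation: [0.001, 1.0, 0.011, 0.002]
force: [0.1, -0.3, 0.9]
grip_width: 0.699
```

Request:
move_arm(
  plan=[-1,1.5,-14,0,0.3,0,0,0,0,0.3,0,0,-8,0,0.3,0,0,0,0,0.3,0,0,0,0,0.3],
)

```text
time: 17.48
ee_pos: [0.5721, -0.286, 0.0111]
orientation: [0.0, 1.0, 0.01, 0.0]
force: [-0.1, 0.0, -1.2]
grip_width: 0.701
```

Request:
move_arm(
  plan=[0,0,0,0,1,0,0,0,0,1,0,0,0,0,1,0,0,0,0,1,0,0,0,0,1],
  squeeze=50,
)

```text
time: 17.9
ee_pos: [0.5724, -0.2861, 0.0112]
orientation: [0.0, 1.0, 0.01, 0.001]
force: [0.1, -0.3, 1.9]
grip_width: 0.216
```

Request:
move_arm(
  plan=[0,0,0,0,1,0,0,0,0,1,0,0,0,0,1,0,0,0,0,1,0,0,0,0,1],
)

```text
time: 18.32
ee_pos: [0.5724, -0.2861, 0.0113]
orientation: [0.0, 1.0, 0.01, 0.001]
force: [-0.0, 0.9, 4.3]
grip_width: 0.216
```

Request:
move_arm(
  plan=[0,0,10,0,1,0,0,30,0,1,0,0,38,0,1,0,0,38,0,1,0,0,15,0,1],
)

```text
time: 18.73
ee_pos: [0.5736, -0.2867, 0.1475]
orientation: [0.002, 1.0, 0.011, 0.003]
force: [1.1, -0.5, -0.6]
grip_width: 0.211
```

Request:
move_arm(
  plan=[-3,37,3,5,1,-3,37,3,5,1,-3,37,0,5,1,-3,37,0,5,1,-3,37,0,5,1],
)

```text
time: 19.15
ee_pos: [0.5557, -0.099, 0.1467]
orientation: [-0.001, 0.974, 0.228, -0.001]
force: [-0.2, 1.1, -0.5]
grip_width: 0.213
```

Request:
move_arm(
  plan=[-3,37,0,5,1,-3,37,0,5,1,-3,37,0,5,1,-3,37,0,5,1,-3,37,0,5,1],
)

```text
time: 19.57
ee_pos: [0.5406, 0.0859, 0.1467]
orientation: [-0.0, 0.901, 0.434, -0.001]
force: [0.2, 0.5, -1.8]
grip_width: 0.214
```

Request:
move_arm(
  plan=[-3,37,0,5,1,-3,37,0,5,1,0,0,0,5,1,0,0,0,5,1,0,0,0,0,1],
)

```text
time: 19.98
ee_pos: [0.5348, 0.1591, 0.1465]
orientation: [-0.0, 0.812, 0.584, -0.001]
force: [-0.4, 0.2, -1.5]
grip_width: 0.217
```

```bash
python3 - <<'E'
from h import *
s=bot.sense();print(s["ee_pos"],s["orientation"],s["force"],s["grip_width"],s["q"])
p,d,W=cloud("wrist","pics/w8.png"); m0=np.isfinite(W[...,2])
for o in ["long_cradle","short_cradle","steel_offcut"]:
    r=trace(o,"wrist")
    if not r: print(o,None);continue
    m=r[0]["mask"]&m0; P=W[m]
    print(o,round(r[0]["score"],2),m.sum(),*rect(P),np.percentile(P[:,2],[5,50,95]))
E
```

```text
[0.53483011 0.15907845 0.14650033] [-4.90823508e-04  8.12096011e-01  5.83522405e-01 -1.19646591e-03] [-0.44429554  0.24250522 -1.52692471] 0.21691554536137966 [ 1.87563114e-01  1.38359659e-01  1.48335995e+00 -1.19603477e-04
  1.52245674e+00  5.12245404e-01]
long_cradle 0.78 13849 [529.1 261.4] [117.1  78.4] 76.5 [0.00946725 0.01089416 0.01510248]
short_cradle 0.81 10891 [439.1 307.1] [89.9 84.5] 80.9 [0.00901133 0.01090006 0.01513059]
steel_offcut 0.97 7245 [520.4 123. ] [167.9  42.6] 71.8 [0.15167884 0.15285018 0.15383498]
```

View pics/w8.png

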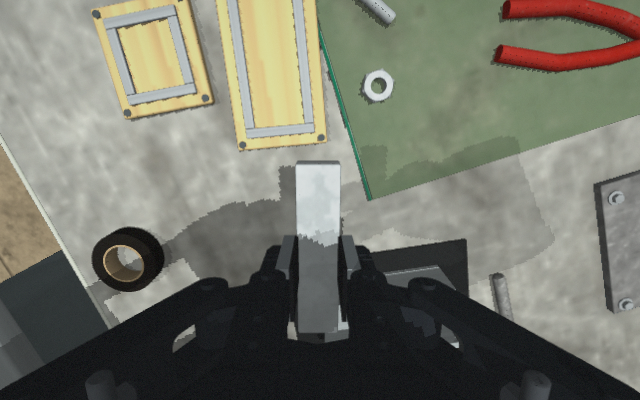

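The long cradle agrees from both cameras: centre (532,274), length axis at about 76.7°.

Request:
move_arm(
  plan=[-1,38,0,3,1,-1,38,0,2.4,1,-0.5,38,0,0,1,0,0,0,0,1,0,0,0,0,1],
)

```text
time: 20.6
ee_pos: [0.5331, 0.2733, 0.1471]
orientation: [-0.0, 0.784, 0.62, -0.0]
force: [1.2, -0.7, -1.2]
grip_width: 0.217
```

Request:
move_arm(
  plan=[0,0,-40,0,1,0,0,-40,0,1,0,0,-20,0,1,0,0,0,0,1,0,0,0,0,1],
)

```text
time: 21.02
ee_pos: [0.5328, 0.2704, 0.0462]
orientation: [-0.0, 0.785, 0.619, -0.002]
force: [-0.4, 0.7, -0.4]
grip_width: 0.21
```

```bash
python3 - <<'E'
from h import *
s=bot.sense();q=s["orientation"];print(s["ee_pos"],2*np.degrees(np.arctan2(q[2],q[1])),s["force"],s["grip_width"])
p,d,W=cloud("wrist","pics/w9.png")
E
```

```text
[0.5327623  0.27039686 0.04619701] 76.46978463785197 [-0.36748027  0.69362458 -0.39005398] 0.21012755901870905
```

View pics/w9.png

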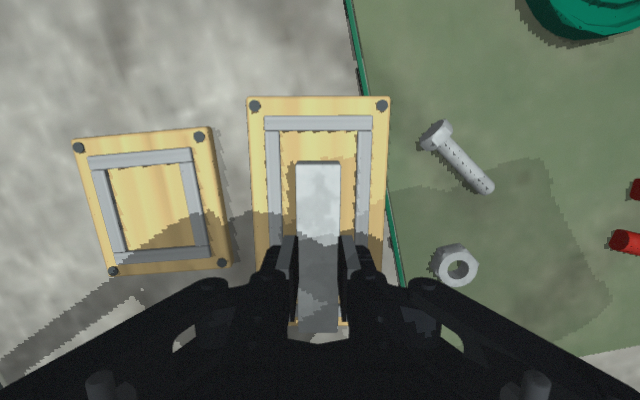

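The steel is centred between the long strips. Lowering.

Request:
move_arm(
  plan=[0,3,-20,0,1,0,0,0,0,1,0,0,0,0,1,0,0,0,0,1,0,0,0,0,1],
)

```text
time: 21.48
ee_pos: [0.5347, 0.2755, 0.0297]
orientation: [0.001, 0.785, 0.62, 0.002]
force: [0.3, -0.5, -1.7]
grip_width: 0.209
```

Request:
move_arm(
  plan=[0,0,-7,0,1,0,0,0,0,1,0,0,0,0,1,0,0,0,0,1],
)

```text
time: 21.82
ee_pos: [0.5333, 0.2751, 0.0203]
orientation: [-0.0, 0.785, 0.62, -0.0]
force: [1.3, 0.6, -0.9]
grip_width: 0.213
```

Request:
move_arm(
  plan=[-1,-1,-3,0,1,0,0,0,0,1,0,0,-1,0,1,0,0,0,0,1],
)

```text
time: 22.15
ee_pos: [0.5324, 0.2741, 0.0164]
orientation: [0.0, 0.785, 0.62, -0.0]
force: [1.1, -0.8, -0.7]
grip_width: 0.209
```

Request:
move_arm(
  plan=[0,0,-0.6,0,1,0,0,0,0,1,0,0,0,0,1],
)

```text
time: 22.4
ee_pos: [0.5325, 0.2742, 0.0163]
orientation: [0.0, 0.785, 0.62, 0.0]
force: [-0.8, -0.9, 0.9]
grip_width: 0.211
```

Request:
move_arm(
  plan=[0,0,0,0,0.6,0,0,0,0,0.6,0,0,2,0,0.6,0,0,10,0,0.5,0,0,30,0,0.5],
)

```text
time: 22.82
ee_pos: [0.529, 0.2728, 0.0536]
orientation: [-0.001, 0.785, 0.62, -0.005]
force: [0.3, 0.6, -0.1]
grip_width: 0.5
```

Request:
move_arm(
  plan=[0,-20,35,0,0.3,0,-36,18,-4,0.3,0,-38,15,-4,0.3,0,-38,15,-4,0.3,0,0,0,0,0.3],
)

```text
time: 23.23
ee_pos: [0.535, 0.1366, 0.1464]
orientation: [0.004, 0.847, 0.531, 0.003]
force: [0.0, 0.4, -0.2]
grip_width: 0.701
```

```bash
python3 - <<'E'
from h import *
s=bot.sense();q=s["orientation"];print(s["ee_pos"],2*np.degrees(np.arctan2(q[2],q[1])),s["force"],s["grip_width"])
p,d,W=cloud("wrist","pics/w10.png"); m0=np.isfinite(W[...,2])
for o in ["long_cradle","short_cradle","steel_offcut"]:
    r=trace(o,"wrist")
    if not r: print(o,None);continue
    m=r[0]["mask"]&m0; P=W[m]
    print(o,round(r[0]["score"],2),m.sum(),*rect(P),np.percentile(P[:,2],[5,50,95]))
E
```

```text
[0.53504747 0.13659702 0.14644271] 64.13426865319828 [ 0.01987365  0.39353082 -0.1869943 ] 0.7005934197240996
long_cradle 0.79 10024 [527.  256.6] [107.7  81.5] 76.3 [0.0093781  0.01100359 0.01531688]
short_cradle 0.89 10887 [439.1 307.2] [90.2 84.7] 81.2 [0.00899149 0.01091368 0.01520427]
steel_offcut 0.79 2624 [527.9 267.2] [67.2 23.8] 76.5 [0.01564503 0.02255996 0.02381885]
```

View pics/w10.png

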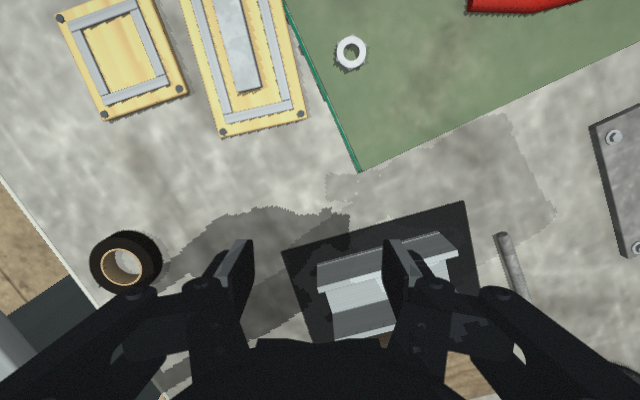

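The steel lies flat between the strips, parallel to them (76.5° against 76.3°). Next is the rubber block.

Request:
move_arm(
  plan=[-3,-36,1,-5.3,0.3,-3,-36,0,-5.3,0.3,-3,-36,0,-5.3,0.3,-3,-36,0,-5.3,0.3,-3,-36,0,-5.3,0.3],
)

```text
time: 23.85
ee_pos: [0.5169, -0.0375, 0.1409]
orientation: [-0.001, 0.945, 0.326, -0.001]
force: [2.0, 0.6, 0.5]
grip_width: 0.703
```

Request:
move_arm(
  plan=[-3,-36,0,-5.3,0.3,-3,-36,0,-5.3,0.3,-3,-36,0,-5.3,0.3,-3,-36,0,-5.3,0.3,-3,-36,0,-5.3,0.3],
)

```text
time: 24.27
ee_pos: [0.5025, -0.2178, 0.1408]
orientation: [-0.001, 0.995, 0.1, -0.001]
force: [0.7, 0.1, 0.2]
grip_width: 0.704
```

Request:
move_arm(
  plan=[-3,-36,0,-5.3,0.3,-3,-28,0,-4.3,0.3,0,0,0,0,0.3,0,0,0,0,0.3],
)

```text
time: 24.6
ee_pos: [0.4966, -0.2816, 0.1405]
orientation: [-0.001, 1.0, 0.018, -0.001]
force: [-0.4, 0.6, 0.6]
grip_width: 0.702
```

Request:
move_arm(
  plan=[2.5,-5.8,-30,0,0.3,0,0,-40,0,0.3,0,0,-30,0,0.3,0,0,0,0,0.3,0,0,0,0,0.3],
)

```text
time: 25.02
ee_pos: [0.4981, -0.2846, 0.0396]
orientation: [-0.002, 1.0, 0.019, -0.002]
force: [-0.2, -0.2, 0.1]
grip_width: 0.7
```

Request:
move_arm(
  plan=[0,0,-8,0,0.3,0,0,0,0,0.3,0,0,0,0,0.3,0,0,0,0,0.3],
)

```text
time: 25.35
ee_pos: [0.5, -0.2882, 0.0359]
orientation: [0.001, 1.0, 0.018, 0.001]
force: [0.1, 0.8, 0.5]
grip_width: 0.7
```

Request:
move_arm(
  plan=[-1,0.8,-14,0,0.3,0,0,0,0,0.3,0,0,-7,0,0.3,0,0,0,0,0.3,0,0,0,0,0.3],
)

```text
time: 25.77
ee_pos: [0.4978, -0.2868, 0.0129]
orientation: [-0.0, 1.0, 0.017, -0.0]
force: [-0.1, -0.3, 0.2]
grip_width: 0.701
```

Request:
move_arm(
  plan=[0,0,0,0,1,0,0,0,0,1,0,0,0,0,1,0,0,0,0,1,0,0,0,0,1],
  squeeze=30,
)

```text
time: 26.18
ee_pos: [0.4983, -0.2871, 0.0135]
orientation: [0.0, 1.0, 0.017, 0.0]
force: [0.4, -0.5, 2.4]
grip_width: 0.248
```

Request:
move_arm(
  plan=[0,0,0,0,1,0,0,0,0,1,0,0,0,0,1],
)

```text
time: 26.43
ee_pos: [0.4983, -0.2871, 0.0135]
orientation: [0.0, 1.0, 0.017, 0.0]
force: [0.4, 1.3, 2.7]
grip_width: 0.246
```

Request:
move_arm(
  plan=[0,0,10,0,1,0,0,30,0,1,0,0,38,0,1,0,0,38,0,1,0,0,15,0,1],
)

```text
time: 26.85
ee_pos: [0.4998, -0.2881, 0.1505]
orientation: [0.003, 1.0, 0.017, 0.004]
force: [1.2, 0.0, 0.8]
grip_width: 0.243
```

Request:
move_arm(
  plan=[-3,37,3,5,1,-3,37,3,5,1,-3,37,0,5,1,-3,37,0,5,1,-3,37,0,5,1],
)

```text
time: 27.27
ee_pos: [0.4821, -0.1002, 0.1501]
orientation: [-0.0, 0.972, 0.235, -0.0]
force: [0.5, 0.4, -0.0]
grip_width: 0.248
```

Request:
move_arm(
  plan=[-4,37,0,5,1,-4,37,0,5,1,-4,37,0,5,1,-4,37,0,5,1,-4,37,0,5,1],
)

```text
time: 27.68
ee_pos: [0.462, 0.0849, 0.1501]
orientation: [-0.0, 0.898, 0.44, -0.0]
force: [0.3, -0.5, -0.8]
grip_width: 0.247
```

Request:
move_arm(
  plan=[-4,37,0,5,1,-4,37,0,5,1,-4,37,0,5,1,-4,0,0,5,1,0,0,0,5,1],
)

```text
time: 28.1
ee_pos: [0.4454, 0.1964, 0.1499]
orientation: [-0.0, 0.78, 0.626, -0.001]
force: [-0.0, -0.3, -0.6]
grip_width: 0.249
```

```bash
python3 - <<'E'
from h import *
s=bot.sense();q=s["orientation"];print(s["ee_pos"],2*np.degrees(np.arctan2(q[2],q[1])),s["force"],s["grip_width"])
p,d,W=cloud("wrist","pics/w11.png"); m0=np.isfinite(W[...,2])
for o in ["short_cradle","rubber_block","steel_offcut"]:
    r=trace(o,"wrist")
    if not r: print(o,None);continue
    m=r[0]["mask"]&m0; P=W[m]
    print(o,round(r[0]["score"],2),m.sum(),*rect(P),np.percentile(P[:,2],[5,50,95]))
    if o=="short_cradle":
        Q=P[P[:,2]>.013]; print(len(Q),rect(Q)); Q=P[P[:,2]>.008]; print(len(Q),rect(Q))
E
```

```text
[0.44540728 0.19635197 0.149862  ] 77.52452508540199 [-0.02068277 -0.33000635 -0.59883899] 0.24870790775075988
short_cradle 0.76 10621 [440.4 307. ] [89.2 81.8] 81.7 [0.00937851 0.01100222 0.01527675]
2801 (array([441.7, 308.3]), array([71.6, 71.3]), 80.8)
10521 (array([441. , 305.6]), array([85.8, 78.2]), 81.3)
rubber_block 0.77 3286 [442.3 181.2] [66.  48.8] 74.8 [0.15048119 0.1616898  0.16284546]
steel_offcut 0.92 3101 [532.7 276.8] [84.2 23.8] 77.1 [0.01879623 0.02265216 0.02392248]
```

View pics/w11.png

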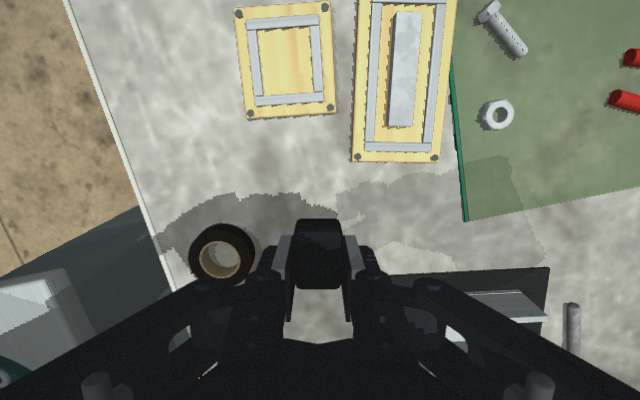

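Request:
move_arm(
  plan=[-1.5,36.5,0,1.3,1,-1.5,36.5,0,1.3,1,-1.4,36.5,0,1.2,1,0,0,0,0,1,0,0,0,0,1],
)

```text
time: 28.72
ee_pos: [0.4424, 0.3044, 0.1496]
orientation: [0.0, 0.761, 0.648, -0.0]
force: [0.4, -1.0, 0.8]
grip_width: 0.249
```

Request:
move_arm(
  plan=[0,0,-40,0,1,0,0,-40,0,1,0,0,-15,0,1,0,0,0,0,1,0,0,0,0,1],
)

```text
time: 29.13
ee_pos: [0.4424, 0.302, 0.0542]
orientation: [-0.0, 0.762, 0.647, -0.001]
force: [-0.1, 0.0, -0.7]
grip_width: 0.249
```

```bash
python3 - <<'E'
from h import *
s=bot.sense();q=s["orientation"];print(s["ee_pos"],2*np.degrees(np.arctan2(q[2],q[1])),s["force"],s["grip_width"])
p,d,W=cloud("wrist","pics/w12.png")
E
```

```text
[0.44236919 0.30202425 0.05424086] 80.64730495386577 [-0.08649797  0.04050008 -0.68523001] 0.24930460175211028
```

View pics/w12.png

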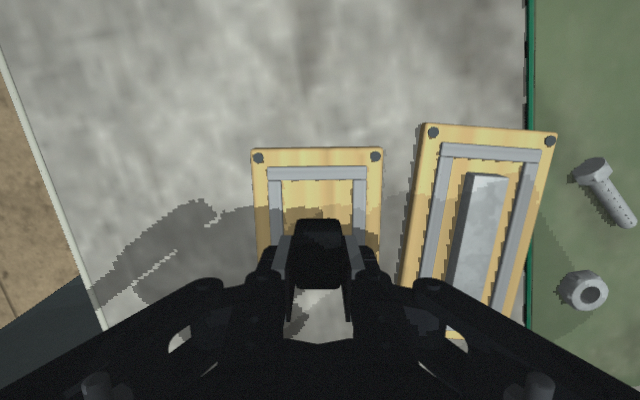

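The rubber block is centred over the short recess. Lowering.

Request:
move_arm(
  plan=[-1,1,-20,0,1,0,0,-5,0,1,0,0,0,0,1,0,0,0,0,1,0,0,0,0,1],
)

```text
time: 29.6
ee_pos: [0.4426, 0.305, 0.0316]
orientation: [0.0, 0.762, 0.648, 0.001]
force: [0.7, 0.6, 0.3]
grip_width: 0.248
```

Request:
move_arm(
  plan=[0,0,-7,0,1,0,0,0,0,1,0,0,0,0,1,0,0,0,0,1,0,0,0,0,1],
)

```text
time: 30.02
ee_pos: [0.4416, 0.3047, 0.023]
orientation: [0.0, 0.762, 0.648, 0.0]
force: [0.3, -0.1, -1.4]
grip_width: 0.243
```

Request:
move_arm(
  plan=[0,0,-4,0,1,0,0,0,0,1,0,0,-1,0,1,0,0,0,0,1,0,0,0,0,1],
)

```text
time: 30.43
ee_pos: [0.4416, 0.3047, 0.0185]
orientation: [0.0, 0.762, 0.648, 0.0]
force: [-1.7, -1.1, 4.1]
grip_width: 0.246
```

Request:
move_arm(
  plan=[0,0,0,0,0.6,0,0,0,0,0.6,0,0,2,0,0.6,0,0,10,0,0.5,0,0,30,0,0.5],
)

```text
time: 30.85
ee_pos: [0.4381, 0.3028, 0.0557]
orientation: [-0.001, 0.762, 0.648, -0.005]
force: [0.7, -0.3, -0.3]
grip_width: 0.503
```

Request:
move_arm(
  plan=[0,-10,38,0,0.3,0,-34,20,-5,0.3,0,-36,20,-5,0.3,0,-36,15,-5,0.3,0,0,0,0,0.3],
)

```text
time: 31.27
ee_pos: [0.4439, 0.1845, 0.1581]
orientation: [0.003, 0.842, 0.54, 0.003]
force: [-0.2, -0.3, 0.9]
grip_width: 0.702
```

```bash
python3 - <<'E'
from h import *
s=bot.sense();q=s["orientation"];print(s["ee_pos"],2*np.degrees(np.arctan2(q[2],q[1])),s["force"],s["grip_width"])
p,d,W=cloud("wrist","pics/w13.png"); m0=np.isfinite(W[...,2])
for o in ["short_cradle","rubber_block","steel_offcut","long_cradle"]:
    r=trace(o,"wrist")
    if not r: print(o,None);continue
    m=r[0]["mask"]&m0; P=W[m]
    if "cradle" not in o: P=P[P[:,2]>.018]
    print(o,round(r[0]["score"],2),m.sum(),*rect(P),np.percentile(P[:,2],[5,50,95]))
E
```

```text
[0.44394471 0.18446672 0.15814018] 65.35371625334129 [-0.15347351 -0.27348738  0.91819893] 0.7017955170183454
short_cradle 0.66 8640 [440.2 307.4] [89.7 81.1] 81.6 [0.00942727 0.01111033 0.01532486]
rubber_block 0.81 1330 [440.3 306.5] [30.5 22.2] 80.7 [0.02488786 0.03037408 0.03159332]
steel_offcut 0.62 2569 [530.5 272.4] [75.1 20.4] 76.5 [0.02126935 0.02272753 0.02393275]
long_cradle 0.78 10042 [530.5 259.5] [117.7  82.6] 76.5 [0.00928431 0.01109742 0.01545899]
```

View pics/w13.png

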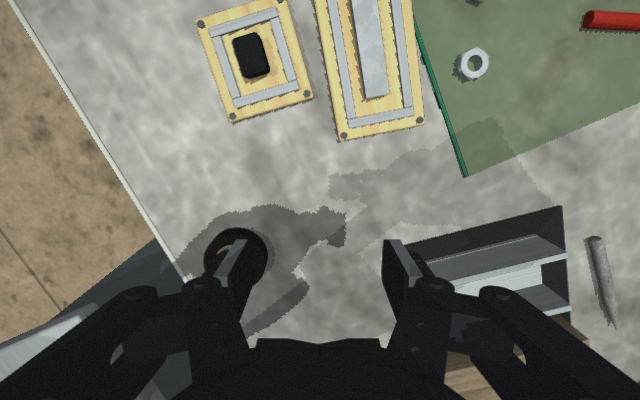

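Both small parts are flat and centred in their recesses. Returning the pine block.

Request:
move_arm(
  plan=[8.5,-22.7,0,-6.8,0.1,8.5,-22.7,0,-6.8,0.1,8.5,-22.7,0,-6.8,0.1,8.5,-22.7,0,-6.8,0.1,8.5,-22.7,0,-6.8,0.1],
)

```text
time: 31.93
ee_pos: [0.4839, 0.0756, 0.1516]
orientation: [-0.0, 0.962, 0.273, -0.001]
force: [-0.3, -0.1, 0.9]
grip_width: 0.901
```

Request:
move_arm(
  plan=[8.5,-22.7,0,-6.8,0.1,8.5,-22.7,0,-6.8,0.1,8.5,-22.7,0,-6.8,0.1,8.5,-22.7,0,-6.8,0.1,8.5,-22.7,0,-6.8,0.1],
)

```text
time: 32.35
ee_pos: [0.5267, -0.0379, 0.1514]
orientation: [-0.0, 1.0, -0.021, -0.001]
force: [-0.1, 0.6, 0.0]
grip_width: 0.9
```

Request:
move_arm(
  plan=[8.5,-22.7,0,-6.8,0.1,0,0,0,0,0.1,0,0,0,0,0.1,0,0,0,0,0.1],
)

```text
time: 32.68
ee_pos: [0.5348, -0.0596, 0.1517]
orientation: [-0.0, 0.997, -0.077, -0.001]
force: [1.0, -0.3, 0.5]
grip_width: 0.902
```

Request:
move_arm(
  plan=[2.8,-6.3,-30,-0.5,0.1,0,0,-40,0,0.1,0,0,-15,0,0.1,0,0,0,0,0.1,0,0,0,0,0.1],
)

```text
time: 33.1
ee_pos: [0.537, -0.0658, 0.067]
orientation: [-0.0, 0.997, -0.082, -0.001]
force: [0.3, -0.5, 0.9]
grip_width: 0.899
```

Request:
move_arm(
  plan=[0,0,-20,0,0.1,0,0,0,0,0.1,0,0,0,0,0.1,0,0,0,0,0.1],
)

```text
time: 33.43
ee_pos: [0.539, -0.0672, 0.05]
orientation: [0.0, 0.997, -0.082, 0.002]
force: [0.7, 0.1, -0.7]
grip_width: 0.9
```

Request:
move_arm(
  plan=[-1,1,-14,0,0.1,0,0,-5,0,0.1,0,0,0,0,0.1,0,0,0,0,0.1,0,0,0,0,0.1],
)

```text
time: 33.85
ee_pos: [0.5374, -0.0665, 0.0298]
orientation: [0.0, 0.997, -0.083, 0.001]
force: [0.4, -0.2, 0.1]
grip_width: 0.898
```

Request:
move_arm(
  plan=[0,0,0,0,1,0,0,0,0,1,0,0,0,0,1,0,0,0,0,1,0,0,0,0,1],
  squeeze=40,
)

```text
time: 34.27
ee_pos: [0.5376, -0.0665, 0.03]
orientation: [0.0, 0.997, -0.083, 0.001]
force: [0.4, 0.3, 5.3]
grip_width: 0.689
```

Request:
move_arm(
  plan=[0,0,0,0,1,0,0,0,0,1],
)

```text
time: 34.43
ee_pos: [0.5376, -0.0665, 0.03]
orientation: [0.0, 0.997, -0.083, 0.001]
force: [-1.4, 0.2, 5.3]
grip_width: 0.69
```

Request:
move_arm(
  plan=[0,0,6,0,1,0,0,12,0,1,0,0,25,0,1,0,0,30,0,1,0,0,10,0,1],
)

```text
time: 34.85
ee_pos: [0.5387, -0.0668, 0.1164]
orientation: [0.001, 0.997, -0.083, 0.003]
force: [2.3, 0.3, -0.0]
grip_width: 0.693
```

Request:
move_arm(
  plan=[1.7,-38.5,0,1.5,1,1.7,-38.5,0,1.5,1,1.7,-38.5,0,1.5,1,1.7,-38.5,0,1.5,1,1.7,-38.5,0,1.5,1],
)

```text
time: 35.27
ee_pos: [0.5447, -0.2602, 0.1112]
orientation: [-0.0, 1.0, -0.017, -0.001]
force: [1.1, 0.2, -3.3]
grip_width: 0.69
```

Request:
move_arm(
  plan=[1.7,-38.5,0,1.5,1,1.7,-38.5,0,1.6,1,0,0,0,0,1,0,0,0,0,1,0,0,0,0,1],
)

```text
time: 35.68
ee_pos: [0.5482, -0.3353, 0.1107]
orientation: [-0.001, 1.0, 0.009, -0.001]
force: [0.7, -0.1, -2.2]
grip_width: 0.691
```

Request:
move_arm(
  plan=[1.2,-0.7,-30,0.2,1,0,0,-25,0,1,0,0,-10,0,1,0,0,0,0,1,0,0,0,0,1],
)

```text
time: 36.1
ee_pos: [0.5499, -0.3352, 0.0466]
orientation: [-0.0, 1.0, 0.012, -0.001]
force: [0.3, -0.6, -2.1]
grip_width: 0.694
```

Request:
move_arm(
  plan=[0,0,-4,0,1,0,0,0,0,1,0,0,0,0,1,0,0,0,0,1,0,0,0,0,1],
)

```text
time: 36.52
ee_pos: [0.5503, -0.3369, 0.0439]
orientation: [0.001, 1.0, 0.011, 0.001]
force: [-0.5, -0.4, -2.5]
grip_width: 0.694
```

Request:
move_arm(
  plan=[0,0.5,-8,0,1,0,0,0,0,1,0,0,-3,0,1,0,0,0,0,1,0,0,0,0,1],
)

```text
time: 36.93
ee_pos: [0.5498, -0.3359, 0.0316]
orientation: [-0.0, 1.0, 0.011, -0.0]
force: [-0.7, -0.1, -2.1]
grip_width: 0.688
```

Request:
move_arm(
  plan=[0,0,-1,0,1,0,0,0,0,1,0,0,0,0,1],
)

```text
time: 37.18
ee_pos: [0.55, -0.3362, 0.031]
orientation: [0.0, 1.0, 0.011, 0.0]
force: [-0.5, 1.1, -2.7]
grip_width: 0.69
```

Request:
move_arm(
  plan=[0,0,-1,0,1,0,0,0,0,1,0,0,0,0,1],
)

```text
time: 37.43
ee_pos: [0.55, -0.3361, 0.031]
orientation: [0.0, 1.0, 0.011, 0.0]
force: [-2.1, 0.9, 5.5]
grip_width: 0.691
```

Request:
move_arm(
  plan=[0,0,0,0,0.1,0,0,0,0,0.1,0,0,0,0,0.1,0,0,5,0,0.1,0,0,20,0,0.1],
)

```text
time: 37.85
ee_pos: [0.5477, -0.3344, 0.0508]
orientation: [-0.003, 1.0, 0.011, -0.003]
force: [-0.2, 1.3, -0.9]
grip_width: 0.902
```

Request:
move_arm(
  plan=[0,0,40,0,0.1,0,0,40,0,0.1,0,0,25,0,0.1,0,36,0,-1.07,0.1,0,36,0,-1.07,0.1],
)

```text
time: 38.27
ee_pos: [0.5513, -0.2657, 0.1637]
orientation: [0.002, 1.0, -0.01, 0.003]
force: [-0.1, 1.0, -0.8]
grip_width: 0.901
```

Request:
move_arm(
  plan=[1,36,0,-1.07,0.1,1,36,0,-1.07,0.1,1,36,0,-1.07,0.1,1,36,0,-1.07,0.1,1,36,0,-1.07,0.1],
)

```text
time: 38.68
ee_pos: [0.5548, -0.0824, 0.1603]
orientation: [0.0, 0.999, -0.055, 0.0]
force: [0.3, 0.6, 0.0]
grip_width: 0.902
```

Request:
move_arm(
  plan=[1,36,0,-1.07,0.1,0,36,0,-1.07,0.1,0,36,0,-1.07,0.1,0,0,0,0,0.1,0,0,0,0,0.1],
)

```text
time: 39.1
ee_pos: [0.5559, 0.0258, 0.1603]
orientation: [0.0, 0.997, -0.08, 0.0]
force: [0.1, 0.0, 0.1]
grip_width: 0.896
```

```bash
python3 - <<'E'
from h import *
s=bot.sense();q=s["orientation"];print(s["ee_pos"],2*np.degrees(np.arctan2(q[2],q[1])),s["force"],s["grip_width"])
p,d,W=cloud("wrist","pics/w14.png"); m0=np.isfinite(W[...,2])
r=trace("channel","wrist"); P=W[r[0]["mask"]&m0]; Q=P[P[:,2]>.043];print(rect(Q))
p,d,W=cloud("top","pics/t14.png"); m0=np.isfinite(W[...,2])
for o in ["pine_block"]:
    r=trace(o,"top"); P=W[r[0]["mask"]&m0]; Q=P[P[:,2]>.042]
    print(o,rect(Q),np.median(Q[:,2]))
E
```

```text
[0.55592231 0.02582009 0.16027568] -9.16567996180886 [0.14409017 0.00600934 0.09249372] 0.8963493974337339
(array([554.8,  29.7]), array([ 60.2, 119.5]), 80.6)
pine_block (array([ 549.7, -336.2]), array([151.4,  63.1]), 1.1) 0.04922920815294762
```

View pics/w14.png

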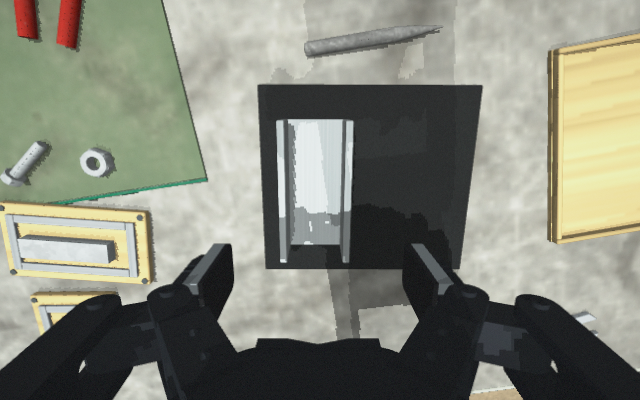

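The pine block is back within about 1 mm of its start. Now the channel, which is at (554.8,29.7).

Request:
move_arm(
  plan=[-0.5,3.4,-40,-0.2,0.1,0,0,-40,0,0.1,0,0,-15,0,0.1,0,0,0,0,0.1,0,0,0,0,0.1],
)

```text
time: 39.72
ee_pos: [0.5549, 0.0262, 0.0641]
orientation: [0.0, 0.996, -0.085, -0.001]
force: [0.2, -0.2, 0.3]
grip_width: 0.901
```

Request:
move_arm(
  plan=[0,0,-16,0,0.1,0,0,0,0,0.1,0,0,0,0,0.1,0,0,0,0,0.1],
)

```text
time: 40.05
ee_pos: [0.5568, 0.027, 0.051]
orientation: [0.0, 0.996, -0.084, 0.002]
force: [-0.9, -0.8, -0.1]
grip_width: 0.902
```

Request:
move_arm(
  plan=[-0.7,2,-15,0,0.1,0,0,-5,0,0.1,0,0,0,0,0.1,0,0,0,0,0.1,0,0,0,0,0.1],
)

```text
time: 40.47
ee_pos: [0.5553, 0.0293, 0.0298]
orientation: [0.0, 0.996, -0.084, 0.001]
force: [0.7, -0.5, 0.2]
grip_width: 0.902
```

Request:
move_arm(
  plan=[0,0,0,0,1,0,0,0,0,1,0,0,0,0,1,0,0,0,0,1,0,0,0,0,1],
)

```text
time: 40.88
ee_pos: [0.5555, 0.0293, 0.03]
orientation: [0.0, 0.996, -0.084, 0.001]
force: [-0.1, -0.9, 5.4]
grip_width: 0.693
```

Request:
move_arm(
  plan=[0,0,0,0,1,0,0,0,0,1],
)

```text
time: 41.05
ee_pos: [0.5555, 0.0293, 0.03]
orientation: [0.0, 0.996, -0.084, 0.001]
force: [-1.0, -1.3, 5.0]
grip_width: 0.696
```

Request:
move_arm(
  plan=[0,0,6,0,1,0,0,12,0,1,0,0,25,0,1,0,0,30,0,1,0,0,10,0,1],
)

```text
time: 41.47
ee_pos: [0.5566, 0.0294, 0.1163]
orientation: [-0.0, 0.996, -0.084, 0.003]
force: [0.8, -0.6, -2.1]
grip_width: 0.691
```

Request:
move_arm(
  plan=[-0.5,-38,0,1.5,1,-0.5,-38,0,1.5,1,-0.5,-38,0,1.5,1,-0.5,-38,0,1.5,1,-0.5,-38,0,1.6,1],
)

```text
time: 41.88
ee_pos: [0.5514, -0.1619, 0.1111]
orientation: [-0.0, 1.0, -0.017, -0.001]
force: [0.4, 0.7, -3.1]
grip_width: 0.686
```

Request:
move_arm(
  plan=[0,-38,0,1.6,1,0,-38,0,1.6,1,0,0,0,0,1,0,0,0,0,1,0,0,0,0,1],
)

```text
time: 42.3
ee_pos: [0.5517, -0.2362, 0.1109]
orientation: [-0.001, 1.0, 0.01, -0.001]
force: [-0.5, 0.0, -1.6]
grip_width: 0.688
```

Request:
move_arm(
  plan=[0.4,-1.4,-30,0,1,0,0,-25,0,1,0,0,-10,0,1,0,0,0,0,1,0,0,0,0,1],
)

```text
time: 42.72
ee_pos: [0.5525, -0.2367, 0.0466]
orientation: [-0.0, 1.0, 0.011, -0.001]
force: [0.8, 0.1, -3.1]
grip_width: 0.686
```

Request:
move_arm(
  plan=[0,0,-4,0,1,0,0,0,0,1,0,0,0,0,1,0,0,0,0,1,0,0,0,0,1],
)

```text
time: 43.13
ee_pos: [0.5531, -0.2383, 0.0438]
orientation: [0.0, 1.0, 0.01, 0.001]
force: [-0.2, -0.2, -2.7]
grip_width: 0.691
```

Request:
move_arm(
  plan=[0,0,-8,0,1,0,0,0,0,1,0,0,-3,0,1,0,0,0,0,1,0,0,0,0,1],
)

```text
time: 43.55
ee_pos: [0.5525, -0.238, 0.0316]
orientation: [-0.0, 1.0, 0.01, -0.0]
force: [0.4, 0.2, -2.8]
grip_width: 0.691
```

Request:
move_arm(
  plan=[0,0,-1,0,1,0,0,0,0,1,0,0,-0.7,0,1,0,0,0,0,1,0,0,0,0,1],
)

```text
time: 43.97
ee_pos: [0.5528, -0.2381, 0.031]
orientation: [0.0, 1.0, 0.01, 0.0]
force: [-2.3, 0.5, 3.1]
grip_width: 0.689
```

Request:
move_arm(
  plan=[0,0,0,0,0.1,0,0,0,0,0.1,0,0,0,0,0.1,0,0,5,0,0.1,0,0,20,0,0.1],
)

```text
time: 44.38
ee_pos: [0.5502, -0.2367, 0.0516]
orientation: [-0.002, 1.0, 0.01, -0.003]
force: [0.0, 0.4, -0.3]
grip_width: 0.901
```

Request:
move_arm(
  plan=[0,0,40,0,0.1,0,0,40,0,0.1,0,0,40,0,0.1,-30,-15,25,0,0.1,-30,-30,0,0,0.1],
)

```text
time: 44.8
ee_pos: [0.4968, -0.2823, 0.2093]
orientation: [0.004, 1.0, 0.013, 0.007]
force: [0.9, -0.2, 0.6]
grip_width: 0.9
```

Request:
move_arm(
  plan=[0,0,0,0,0.1,0,0,0,0,0.1,0,0,0,0,0.1,0,0,0,0,0.1,0,0,0,0,0.1],
)

```text
time: 45.22
ee_pos: [0.4937, -0.2815, 0.1992]
orientation: [-0.001, 1.0, 0.011, -0.001]
force: [-0.3, -0.4, 1.3]
grip_width: 0.897
```

```bash
python3 - <<'E'
from h import *
s=bot.sense();print(s["time"],s["ee_pos"],s["force"],s["dq"])
p,d,W=cloud("wrist","pics/w15.png"); m0=np.isfinite(W[...,2])
for o in ["pine_block","channel"]:
    r=trace(o,"wrist"); P=W[r[0]["mask"]&m0]; Q=P[P[:,2]>.045];print(o,*rect(Q),np.median(Q[:,2]))
p,d,W=cloud("top","pics/t15.png"); m0=np.isfinite(W[...,2])
for o in ["steel_offcut","rubber_block","long_cradle","short_cradle"]:
    r=trace(o,"top"); 
    for k in r[:2]:
        P=W[k["mask"]&m0]; print(o,round(k["score"],2),*rect(P),np.median(P[:,2]))
E
```

```text
45.2167 [ 0.49370908 -0.2815172   0.19916232] [-0.29325899 -0.44941777  1.25208702] [ 0.00180123  0.00193185 -0.00154832 -0.00287088  0.00104094 -0.00238975]
pine_block [ 550.4 -335.1] [149.6  60.4] 1.4 0.050668252685551196
channel [ 552. -237.] [119.6  60.2] 1.4 0.050441217180831804
steel_offcut 0.83 [530.5 273.7] [81.  19.2] 75.0 0.021103080011710906
rubber_block 0.49 [442.7 307.2] [34.2 24.6] 89.1 0.02812327837699269
long_cradle 0.62 [532.6 271.4] [143.5  77. ] 76.6 0.009946023760817324
short_cradle 0.79 [440.7 304.3] [91.7 77.7] 83.3 0.009791148480559508
short_cradle 0.72 [534.1 270.3] [143.9  85.3] 75.6 0.009618613051024294
```

View pics/w15.png

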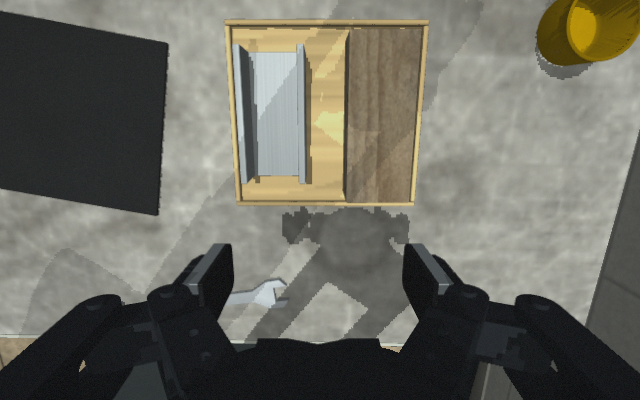

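View pics/t15.png

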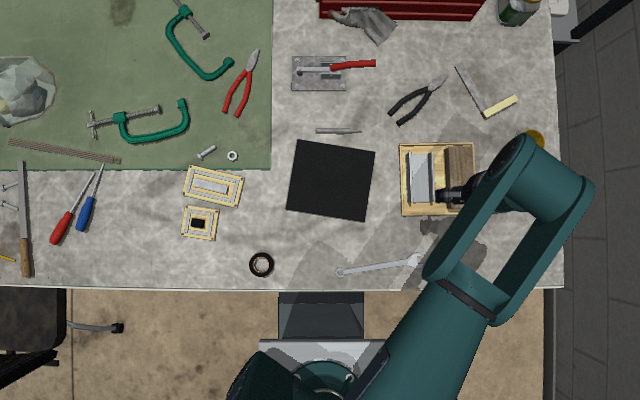

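Everything is in place. Pine and channel are both within about 1 mm of their starts, and the gripper is clear at z≈0.2. Handing in.

```bash
python3 -c "
from workcell import workorder
print(workorder.hand_in())"
```

```text
the job is handed in; nothing more can be done
None
```

I moved the channel and the pine block onto the mat, laid the steel offcut in the long cradle and the rubber block in the short one, and put both blocks back in the tray. I handed the job in at about 45 s of the 144 s; hand-in gives no verdict.

| Part | Final check | Limit |
|---|---|---|
| Pine block | (550.4, −335.1) mm, about 1 mm from its start; turned 1.4° (1.1° at the start), upright | 13 mm, 0.15 rad (8.6°) |
| Channel | (552.0, −237.0) mm, about 1 mm from its start; turned 1.4° (1.2° at the start), upright | 13 mm, 0.15 rad (8.6°) |
| Steel offcut | flat, about 2–3 mm from the recess centre, within 2° of its axis | 13 mm, 0.3 rad (17°) |
| Rubber block | flat, about 2–3 mm from the recess centre | 13 mm |

- **Arm:** the gripper finished clear of everything, with the TCP at about 0.2 m height.
- **Disagreement:** the last top view put the rubber block at 89° and the cradle at 83°. The closer wrist view had them within about 1° of each other (80.7° and 81.6°). The rubber block covers few pixels in the top view, and its angle isn't judged.
- **Failed checks:** none.

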